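Pack the capped bottles of an order into the tray

TASK

Pack the three capped grey bottles, one of each size, into the blue packing tray, each standing upright on the floor of the pocket cut for its size; keep them upright and set them down rather than dropping them in. The three bottles that still have no cap are not ready to ship: leave them standing where they are.

Things in the scene. Friction and masses are not known exactly. Their poses are not given: they have to be found in the camera images.
- tray: Shallow blue plastic packing tray fixed on the bench, 114 x 314 mm outside, walls 22 mm high and 5 mm thick, floor 5 mm thick. Origin: centre of its underside on the bench; its y axis runs along its long side, z up. Three white pocket blocks stand in it side by side in a row along y (in any order), 100 mm from centre to centre.
- large_capped: The large CAPPED bottle: loose, upright, round, all grey plastic; body 68 mm in diameter, 125 mm high over all, conical shoulder from 81 to 95 mm up, closed by a ribbed grey cylindrical cap 50 mm in diameter that takes up the top 22 mm (103 to 125 mm above its foot). Below the cap a neck 34 mm in diameter is free for 8 mm. Under 0.5 kg. Origin: centre of its underside; z up along the bottle.
- medium_capped: The medium CAPPED bottle: loose, upright, round, all grey plastic; body 52 mm in diameter, 105 mm high over all, conical shoulder from 61 to 75 mm up, closed by a ribbed grey cylindrical cap 42 mm in diameter that takes up the top 22 mm (83 to 105 mm above its foot). Below the cap a neck 28 mm in diameter is free for 8 mm. Under 0.5 kg. Origin: centre of its underside; z up along the bottle.
- small_capped: The small CAPPED bottle: loose, upright, round, all grey plastic; body 36 mm in diameter, 85 mm high over all, conical shoulder from 41 to 55 mm up, closed by a ribbed grey cylindrical cap 32 mm in diameter that takes up the top 22 mm (63 to 85 mm above its foot). Below the cap a neck 22 mm in diameter is free for 8 mm. Under 0.5 kg. Origin: centre of its underside; z up along the bottle.
- large_open: The large OPEN bottle, without a cap: same grey body as the large capped one (68 mm in diameter) but ending in a bare open neck 34 mm in diameter with a dark round hole (the bore) in its top, 119 mm high over all. Loose, upright. Origin: centre of its underside; z up along the bottle.
- medium_open: The medium OPEN bottle, without a cap: same grey body as the medium capped one (52 mm in diameter) but ending in a bare open neck 28 mm in diameter with a dark round hole (the bore) in its top, 99 mm high over all. Loose, upright. Origin: centre of its underside; z up along the bottle.
- small_open: The small OPEN bottle, without a cap: same grey body as the small capped one (36 mm in diameter) but ending in a bare open neck 22 mm in diameter with a dark round hole (the bore) in its top, 79 mm high over all. Loose, upright. Origin: centre of its underside; z up along the bottle.
- large_pocket: Pocket for the large bottle: white plastic block 98 x 98 mm, 30 mm high, fixed in the tray, with one round hole 84 mm in diameter and 24 mm deep in the middle of its top, rim chamfered 3 mm. Origin: centre of the block's underside, which stands 5 mm above the bench; the pocket's floor is 6 mm and its rim 30 mm above the origin, straight over it; z up.
- medium_pocket: Pocket for the medium bottle: white plastic block 98 x 98 mm, 30 mm high, fixed in the tray, with one round hole 67 mm in diameter and 24 mm deep in the middle of its top, rim chamfered 3 mm. Origin: centre of the block's underside, which stands 5 mm above the bench; the pocket's floor is 6 mm and its rim 30 mm above the origin, straight over it; z up.
- small_pocket: Pocket for the small bottle: white plastic block 98 x 98 mm, 30 mm high, fixed in the tray, with one round hole 51 mm in diameter and 24 mm deep in the middle of its top, rim chamfered 3 mm. Origin: centre of the block's underside, which stands 5 mm above the bench; the pocket's floor is 6 mm and its rim 30 mm above the origin, straight over it; z up.

How it is judged:
At the end, for the whole second after the job is handed in: Each capped bottle stands on the floor of its own pocket: centre within 12 mm of the pocket's centre, foot within 5 mm of the pocket's floor, upright within 0.12 rad, at rest. Each open bottle stands upright (within 0.12 rad), at rest, within 20 mm of where it started (horizontal distance between large_capped and large_pocket below 0.012 m and z of large_capped in the frame of large_pocket between 0.002 and 0.011 m and angle between each of large_capped, medium_capped, small_capped, large_open, medium_open, small_open's own z axis and vertical below 0.12 rad and linear speed of each of large_capped, medium_capped, small_capped, large_open, medium_open, small_open below 0.02 m/s and angular speed of each of large_capped, medium_capped, small_capped below 0.3 rad/s and horizontal distance between medium_capped and medium_pocket below 0.012 m and z of medium_capped in the frame of medium_pocket between 0.002 and 0.011 m and horizontal distance between small_capped and small_pocket below 0.012 m and z of small_capped in the frame of small_pocket between 0.002 and 0.011 m and distance of each of large_open, medium_open, small_open from where it was at the start of the episode below 0.02 m); the robot touches nothing.
It fails at once if a capped bottle is dropped: let go over its pocket with its foot more than 20 mm above the pocket's floor ((horizontal distance between large_capped and large_pocket below 0.04 m and z of large_capped in the frame of large_pocket above 0.026 m and contact force between large_capped and the fingers below 0.05 N and contact force between large_capped and large_pocket below 0.05 N) or (horizontal distance between medium_capped and medium_pocket below 0.04 m and z of medium_capped in the frame of medium_pocket above 0.026 m and contact force between medium_capped and the fingers below 0.05 N and contact force between medium_capped and medium_pocket below 0.05 N) or (horizontal distance between small_capped and small_pocket below 0.04 m and z of small_capped in the frame of small_pocket above 0.026 m and contact force between small_capped and the fingers below 0.05 N and contact force between small_capped and small_pocket below 0.05 N)).
It fails at once if a capped bottle is tipped over (more than 45 degrees) (angle between any of large_capped, medium_capped, small_capped's own z axis and vertical above 0.785 rad).
It fails at once if an open bottle is displaced by more than 40 mm or tipped over ((distance of large_open from where it was at the start of the episode above 0.04 m or angle between large_open's own z axis and vertical above 0.6 rad) or (distance of medium_open from where it was at the start of the episode above 0.04 m or angle between medium_open's own z axis and vertical above 0.6 rad) or (distance of small_open from where it was at the start of the episode above 0.04 m or angle between small_open's own z axis and vertical above 0.6 rad)).
It also fails if it takes over 80 s, if anything falls off the work surface, if the arm or the gripper's body presses on something with over 40 N, if the wrist force passes 120 N, or if a joint passes its speed limit or range.

ROBOT

A 7-joint arm with a two-finger parallel gripper is mounted at the origin on the work surface. World frame = base frame: x ahead of the robot, y to its left, z up, the work surface at z = 0. Lengths are in m, angles in rad, forces in N, time in s.
With the tool pointing down it reaches from about 0.35 to 0.9 m from the base axis. Payload 7.2 kg.
Tool frame: the origin (TCP) lies at the very end of the fingers, on their centre line; the grasp point (between the pads) lies 19 mm behind it; z points along the fingers, y is the line along which they close (so a half turn about z gives the same grasp; the last joint's range is limited). The gripper opens to 85 mm and grips with 20 to 120 N. Pads are 22 mm wide; open, the fingers measure 114 mm over their backs; the gripper's body (76 mm by 85 mm) begins 54 mm behind the grasp point. The pads swing forward as they close: fully open they stand 13 mm farther back than shut.
Start: joints at [-1.271, 0.411, -0.013, 1.596, 0.006, 1.134, -0.082], TCP at [0.225, 0.583, 0.191] pointing down, gripper open.
Joint ranges: [-2.95, 2.95], [-0.29, 1.99], [-1.47, 1.44], [0.14, 2.54], [-1.03, 4.17], [0.13, 1.85], [-2.86, 2.86]. Speed limits (rad/s): [2.39, 2.39, 3.01, 3.01, 3.14, 3.14, 3.14].

INTERFACE

Orientations are given as a unit quaternion [x, y, z, w].
In Python, from workcell import robot gives the robot as it stands.
- The arm moves only by the tool apply_moves, never from a script. Its arguments are lists of equal length, an entry for each row: "rotation": the turn, a rotation vector about the tool's x, y, z in rad, a list of three; "translation": the shift along the tool's x, y, z in mm, a list of three; "fingers": the finger opening in mm, from 0 to 85.4. In form: {"rotation": [[ax, ay, az], ...], "translation": [[dx, dy, dz], ...], "fingers": [fingers, ...]}. A call has 1 to 20 rows; each row is the pose to reach, as a shift and turn from the pose commanded when the call began, along the tool's axes at that moment; what a row does not reach only later rows make up. A row lasts 1/8 s, in which the tool goes at most 62.5 mm and 10.7 degrees, less where a joint would pass 70% of its speed; a pose out of reach is approached as far as the arm can. A call with a gripper value outside its range is refused whole. The fingers move at their own pace and stop on an object; "squeeze" is the grip in N (left out, the last holds). Time passes only in rows, so rows that repeat a pose let the fingers close. It gives the time, the measured TCP pose, the force, the opening and the grip force at its end, in the units of the state.
- robot.read_state(): the state, without advancing time (a new reading comes with each control period).
- robot.read_camera(name): name is "scene" or "side" or "wrist"; returns the picture (480x640x3 uint8, red, green, blue); there is no depth.
- robot.get_calibration(name): a dict with "camera_matrix" (3x3 intrinsics, pixels), "rvec" (rotation vector, rad) and "tvec" (3), from world to camera coordinates, as OpenCV has them; the wrist camera has in their place "tool_from_camera" (4x4, takes a point from camera to tool coordinates, whose origin is the TCP and whose axes are the flange's). Camera axes: x right, y down, z forward; pixel columns grow to the right and rows downward; lengths in m; the calibration is good to about 2 mm. A picture is of the moment at which its call begins: read the wrist's pose just before it. get_calibration takes no time and is no camera call.
- robot.close_job(): hands the job in; it is judged then, once.
The state is a dict: "time_s": time; "joint_pos": joint angles; "qd": joint speeds; "joint_torque": joint torques, N m; "position": TCP position; "eef_rot": TCP orientation; "contact_force": force on the tool from outside, world axes, zero at the start; "ft_torque": the same for the moment, N m; "grip_width": finger opening in m; "finger_force": force on a finger pad.
Only numpy, scipy, OpenCV 4.12 (cv2) and the standard library are available. Lean on these libraries where they do the work, as an engineer would, in place of code of your own. Each camera call takes 0.05 s, during which the arm holds its last target. There are 200 camera calls.

## Working session

There is one attempt and no reset: what is moved stays moved. The work goes in short steps, Python scripts to look and compute and a tool call to move; the robot and the scene stay as the last step left them, time stands still between calls to the robot, and variables do not carry over. Pictures are saved under pics/ and viewed, at most 18 in all, crops included, and the job is handed in when it is done.

Besides the shell and the picture viewer there is one more tool, called after ">>>" as name(argument=value, ...) on one line, values as JSON. apply_moves: Moves the arm, as the interface text tells. Its arguments: {"type":"object","properties":{"rotation":{"type":"array"},"translation":{"type":"array"},"fingers":{"type":"array"},"squeeze":{"type":"number"}},"required":["rotation","translation","fingers"]}

```bash
mkdir -p pics; ls
python3 - <<'E'
from workcell import robot
import cv2,numpy as np
s=robot.read_state()
print(s['time_s'],s['position'],s['eef_rot'],s['grip_width'])
for n in ['scene','side','wrist']:
    im=robot.read_camera(n); cv2.imwrite(f'pics/{n}0.png',im[:,:,::-1])
    c=robot.get_calibration(n); print(n,{k:np.round(v,4).tolist() for k,v in c.items()})
E
```

```text
pics
0.0 [0.22457808 0.58264798 0.19043393] [ 1.82856824e-01  9.83139209e-01 -8.18934535e-04 -8.66741493e-05] 0.08576006964117111
scene {'camera_matrix': [[513.9396, 0.0, 317.7443], [0.0, 513.9396, 238.433], [0.0, 0.0, 1.0]], 'rvec': [2.1708, 1.0779, -0.4381], 'tvec': [-0.3351, -0.2687, 1.2692]}
side {'camera_matrix': [[560.3834, 0.0, 324.6598], [0.0, 560.3834, 240.4282], [0.0, 0.0, 1.0]], 'rvec': [2.2694, -1.0299, 0.3723], 'tvec': [-0.376, 0.3276, 1.1357]}
wrist {'camera_matrix': [[374.5564, 0.0, 323.6522], [0.0, 374.5564, 241.2403], [0.0, 0.0, 1.0]], 'tool_from_camera': [[0.001, -0.9494, -0.3141, 0.0813], [1.0, 0.0013, -0.0007, 0.0007], [0.0011, -0.3141, 0.9494, -0.1823], [0.0, 0.0, 0.0, 1.0]]}
```

View pics/scene0.png

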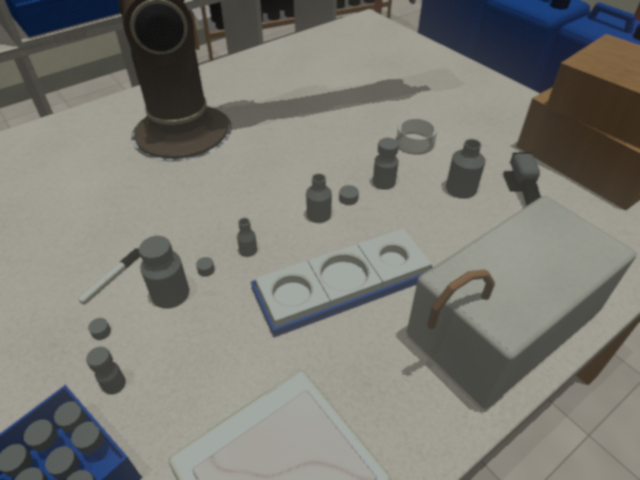

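View pics/side0.png

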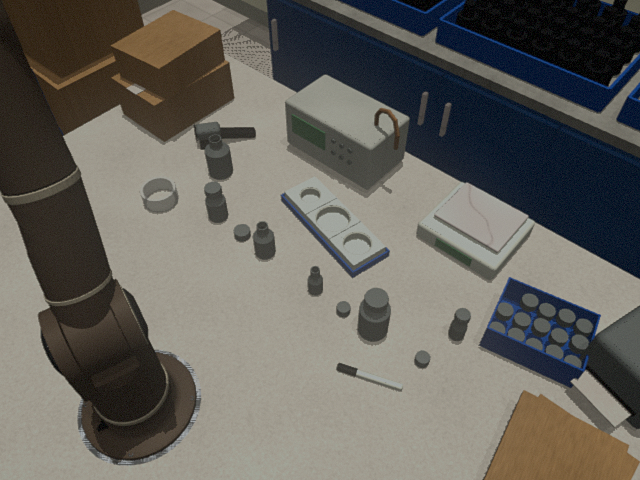

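The scene view shows the capped bottles at (163,270) large, (386,163) medium and (105,370) small. The open ones are at (465,168), (318,198) and (247,238), and the tray at (340,280). The side view shows the same bottles at (374,312), (215,200), (460,323), (218,155), (263,240) and (315,280), with the pockets at (310,197), (333,215) and (357,240).

```bash
cat > h.py <<'E'
import cv2,numpy as np
from workcell import robot
from scipy.spatial.transform import Rotation as R
C={n:robot.get_calibration(n) for n in ['scene','side','wrist']}
def ray(n,uv,st=None):
    c=C[n];K=np.array(c['camera_matrix']);d=np.linalg.inv(K)@[uv[0],uv[1],1.]
    if n=='wrist':
        T=np.eye(4);T[:3,:3]=R.from_quat(st['eef_rot']).as_matrix();T[:3,3]=st['position']
        T=T@np.array(c['tool_from_camera']);return T[:3,3],T[:3,:3]@d
    Rm=cv2.Rodrigues(np.array(c['rvec']))[0];t=np.array(c['tvec']).ravel()
    return -Rm.T@t,Rm.T@d
def plane(n,uv,z,st=None):
    o,d=ray(n,uv,st);return (o+d*(z-o[2])/d[2])
def tri(*rs):
    A=0;b=0
    for o,d in rs:
        d=d/np.linalg.norm(d);P=np.eye(3)-np.outer(d,d);A=A+P;b=b+P@o
    x=np.linalg.solve(A,b);return x,[np.linalg.norm(np.cross(x-o,d/np.linalg.norm(d))) for o,d in rs]
E
python3 - <<'E'
from h import *
seeds={'LC':[(163,270),(374,312)],'MC':[(386,163),(215,200)],'SC':[(105,370),(460,323)],'LO':[(465,168),(218,155)],'MO':[(318,198),(263,240)],'SO':[(247,238),(315,280)]}
M={}
for i,n in enumerate(['scene','side']):
    im=cv2.imread(f'pics/{n}0.png');g=cv2.cvtColor(im,cv2.COLOR_BGR2HSV)
    m=(g[:,:,2]<112).astype(np.uint8)
    _,l,s,c=cv2.connectedComponentsWithStats(m);M[n]=(l,s,c)
    w=((g[:,:,0]>100)&(g[:,:,0]<130)&(g[:,:,1]>110)).astype(np.uint8)
for k,v in seeds.items():
    r=[];o=[]
    for n,(u,w) in zip(['scene','side'],v):
        l,s,c=M[n];j=l[w,u];o.append(s[j].tolist() if j else 0);r.append(ray(n,c[j]))
    x,e=tri(*r);print(k,o,x.round(4),np.round(e,4))
for k,(a,b) in {'Pa':((393,257),(310,196)),'Pb':((344,274),(333,216)),'Pc':((292,292),(358,241))}.items():
    print(k,plane('scene',a,.035).round(4),plane('side',b,.035).round(4))
im=cv2.imread('pics/scene0.png')[220:340,60:440];a=cv2.imread('pics/side0.png')[120:360,180:480]
cv2.imwrite('pics/crop1.png',np.vstack([cv2.resize(im,(760,240)),cv2.resize(cv2.imread('pics/side0.png')[170:350,190:475],(760,340))]))
E
```

```text
LC [[82, 236, 108, 73, 2919], [357, 288, 34, 54, 1447]] [ 0.4434 -0.2539  0.0587] [0.0026 0.0026]
MC [[371, 120, 64, 70, 1973], [0, 0, 256, 465, 56729]] [ 0.2861  0.5208 -0.0747] [0.0584 0.0584]
SC [[87, 348, 39, 47, 1137], [448, 308, 23, 36, 532]] [ 0.556  -0.3974  0.0385] [0.0001 0.0001]
LO [[443, 139, 42, 60, 1668], [0, 0, 256, 465, 56729]] [ 0.3493  0.734  -0.2372] [0.026 0.026]
MO [[305, 174, 27, 49, 1018], [253, 222, 23, 38, 669]] [0.4444 0.0852 0.0366] [0.0008 0.0008]
SO [[237, 218, 21, 39, 584], [308, 266, 15, 30, 369]] [ 0.4415 -0.0833  0.0291] [0.0005 0.0005]
Pa [0.6463 0.1021 0.035 ] [0.6327 0.1039 0.035 ]
Pb [0.6236 0.0065 0.035 ] [0.6192 0.0137 0.035 ]
Pc [ 0.6009 -0.089   0.035 ] [ 0.5974 -0.0848  0.035 ]
```

View pics/crop1.png

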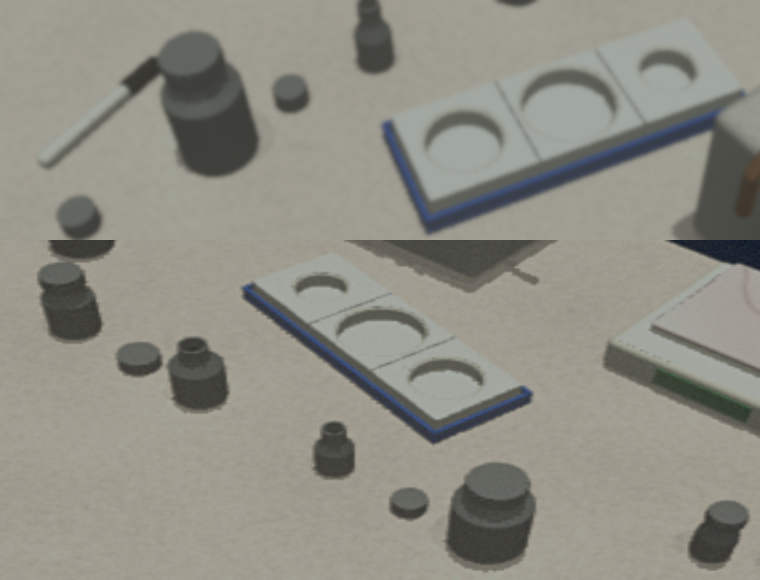

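The crop shows the small pocket at the far +y end, the large one in the middle and the medium one at the −y end. The capped large and small bottles stand upright. Next I locate MC and LO.

```bash
cat >> h.py <<'E'
def delta(xyz,ydir):
    """tool-frame translation mm and rotation z to put TCP at xyz, tool y along ydir (deg, world, mod 180), pointing down"""
    s=robot.read_state();Rm=R.from_quat(s['eef_rot']);p=np.array(s['position'])
    best=None
    for a in (ydir,ydir+180):
        y=np.array([np.cos(np.radians(a)),np.sin(np.radians(a)),0]);z=np.array([0,0,-1.]);x=np.cross(y,z)
        rv=(Rm.inv()*R.from_matrix(np.c_[x,y,z])).as_rotvec()
        if best is None or np.linalg.norm(rv)<np.linalg.norm(best):best=rv
    print('trans',(Rm.inv().apply(np.array(xyz)-p)*1000).round(1),'rot',best.round(3),'q7',round(s['joint_pos'][6],2))
E
python3 - <<'E'
from h import *
box={'MC':[(370,135,402,190),(203,180,229,224)],'LO':[(444,138,486,198),(204,133,234,180)],'LC':[(138,235,190,307),(356,286,392,344)]}
for k,v in box.items():
    r=[];o=[]
    for n,(a,b,c,d) in zip(['scene','side'],v):
        g=cv2.imread(f'pics/{n}0.png').max(2);m=np.zeros_like(g);m[b:d,a:c]=(g[b:d,a:c]<112)
        m=cv2.morphologyEx(m,cv2.MORPH_OPEN,np.ones((7,7),np.uint8))
        _,l,s,ce=cv2.connectedComponentsWithStats(m);j=1+s[1:,4].argmax();o.append(s[j].tolist());r.append(ray(n,ce[j]))
    x,e=tri(*r);print(k,o,x.round(4),np.round(e,4))
delta([.42,.3,.25],90-14)
print(robot.read_state()['joint_pos'])
E
```

```text
MC [[372, 139, 30, 50, 1115], [205, 182, 23, 41, 741]] [0.4488 0.2624 0.0466] [0.0018 0.0018]
LO [[444, 140, 40, 58, 1651], [204, 133, 30, 47, 1192]] [0.5691 0.3792 0.0526] [0.004 0.004]
LC [[138, 237, 51, 70, 2576], [358, 289, 33, 53, 1434]] [ 0.4456 -0.2496  0.0543] [0.0003 0.0003]
trans [-284.  -193.7  -59.1] rot [-0.001  0.    -0.123] q7 -0.08
[-1.27119278  0.41175345 -0.01272758  1.59680723  0.00560919  1.134292
 -0.08219617]
```

View pics/wrist0.png

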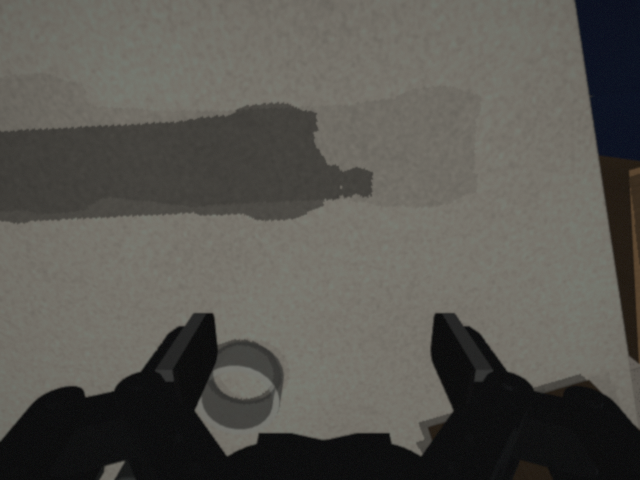

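The wrist view shows the empty bench, the ring at (240,385) and the fingertips near row 315. The TCP projects near the image centre, so hovering over a target centres it.

```bash
python3 -c "
from h import *
delta([.449,.262,.24],77)"
```

```text
trans [-324.7 -218.7  -49.1] rot [-0.001  0.    -0.141] q7 -0.08
```

>>> apply_moves(rotation=[[0,0,0],[0,0,-0.14],[0,0,-0.14],[0,0,-0.14],[0,0,-0.14],[0,0,-0.14],[0,0,-0.14],[0,0,-0.14],[0,0,-0.14],[0,0,-0.14],[0,0,-0.14]], translation=[[0,0,-50],[-54,-36,-50],[-108,-73,-50],[-162,-109,-50],[-216,-146,-50],[-270,-182,-50],[-325,-219,-50],[-325,-219,-50],[-325,-219,-50],[-325,-219,-50],[-325,-219,-50]], fingers=[85,85,85,85,85,85,85,85,85,85,85], squeeze=40)

```text
time_s: 1.52
position: [0.4482, 0.2637, 0.2411]
eef_rot: [0.112, 0.994, 0.0, -0.0]
contact_force: [0.6, 0.2, 0.9]
grip_width: 0.0848
finger_force: 0.0
```

```bash
cat >> h.py <<'E'
def blobs(name,zt,thr=112,guess=None):
    s=robot.read_state();im=robot.read_camera('wrist')[:,:,::-1].copy();cv2.imwrite(f'pics/{name}.png',im)
    print('pos',np.round(s['position'],4));return s,im
E
python3 -c "
from h import *
s,im=blobs('w1',.105)
print(plane('wrist',(323,228),.105,s))"
```

```text
pos [0.4482 0.2637 0.2411]
[0.45956409 0.26109052 0.105     ]
```

View pics/w1.png

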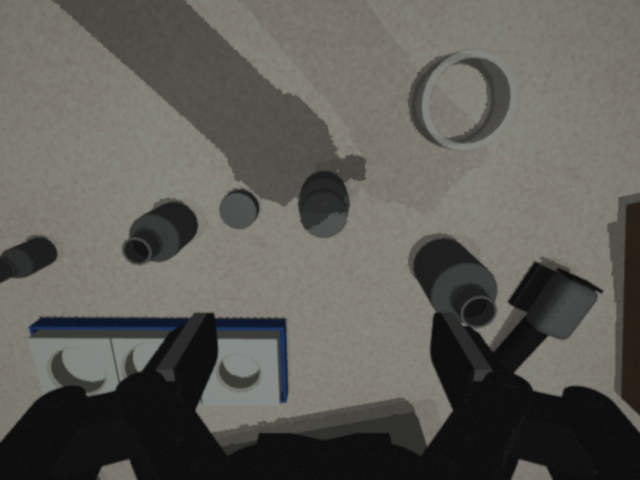

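The medium cap is the circle at columns 299–348 with its bottom at row 238, so its centre is near (323.5,213.5). The tray edges are horizontal, so the tool yaw is aligned with the tray.

```bash
python3 -c "
from h import *
s=robot.read_state()
im=cv2.imread('pics/w1.png');g=im.max(2)
for r in (205,213,220,228,234):print(r,np.where(g[r,285:365]<115)[0][[0,-1]]+285)
print('col',np.where(g[200:260,323]<115)[0].max()+200)
p=plane('wrist',(323.5,213.5),.105,s);print(p)
m=((im[:,:,0].astype(int)-im[:,:,2]>40)).astype(np.uint8);ys,xs=np.where(m[300:420,20:300]);print('blue',xs.min()+20,xs.max()+20,ys.min()+300,ys.max()+300)
for x in (60,150,270):
  c=np.where(m[300:350,x])[0]; print(x,c.min()+300,c.max()+300)
delta([p[0],p[1],.072],77)
"
```

```text
205 [285 349]
213 [299 348]
220 [300 346]
228 [304 343]
234 [310 336]
col 237
[0.44701228 0.26422735 0.105     ]
blue 30 286 326 401
60 326 329
150 326 329
270 327 329
trans [  1.4   0.4 169.2] rot [ 0.    -0.     0.002] q7 0.75
```

>>> apply_moves(rotation=[[0,0,0],[0,0,0],[0,0,0],[0,0,0],[0,0,0],[0,0,0],[0,0,0],[0,0,0],[0,0,0],[0,0,0],[0,0,0]], translation=[[1,0,50],[1,0,100],[1,0,130],[1,0,150],[1,0,166],[1,0,166],[1,0,166],[1,0,166],[1,0,166],[1,0,166],[1,0,166]], fingers=[85,85,85,85,85,80,60,45,36,34,34], squeeze=40)

```text
time_s: 2.95
position: [0.4483, 0.2622, 0.0754]
eef_rot: [0.114, 0.994, 0.0, 0.0]
contact_force: [0.4, -0.4, -0.2]
grip_width: 0.0341
finger_force: 0.0
```

>>> apply_moves(rotation=[[0,0,0],[0,0,0],[0,0,0]], translation=[[0,0,0],[0,0,0],[0,0,0]], fingers=[34,34,34], squeeze=40)

```text
time_s: 3.32
position: [0.4483, 0.2622, 0.0753]
eef_rot: [0.114, 0.994, -0.0, -0.0]
contact_force: [-0.0, 0.3, -1.0]
grip_width: 0.0338
finger_force: 0.0
```

```bash
python3 -c "
from h import *
a=robot.read_camera('scene')[:,:,::-1][70:270,260:500];b=robot.read_camera('side')[:,:,::-1][100:300,130:370];c=robot.read_camera('wrist')[:,:,::-1]
cv2.imwrite('pics/c2.png',np.hstack([cv2.resize(x,(400,333)) for x in(a,b)]))
cv2.imwrite('pics/w2.png',c)"
```

```text
(no output)
```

View pics/c2.png

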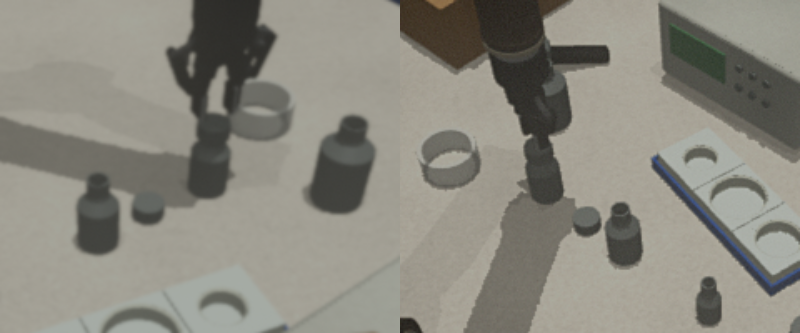

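View pics/w2.png

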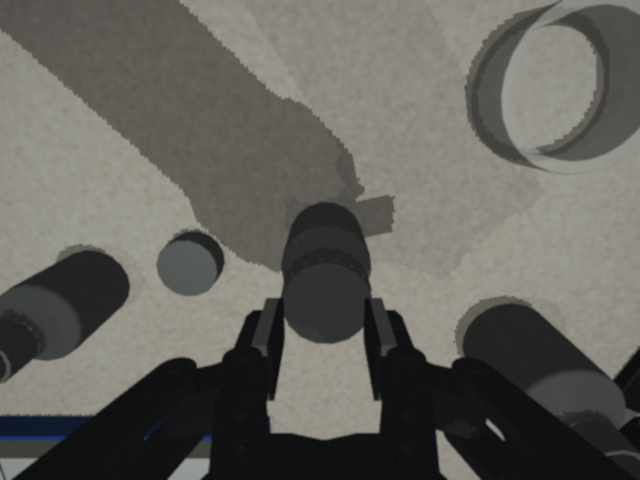

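The fingertips end around (379–401,137) in the scene view. They appear to sit at or above the cap's top rather than around it, so I check their real height.

```bash
python3 -c "
from h import *
s=robot.read_state()
for n,uv in (('scene',(390,137)),('side',(217,183))):
  o,d=ray(n,uv)
  # closest approach to vertical line at tcp xy
  h=d[:2];t=((np.array(s['position'][:2])-o[:2])@h)/(h@h);q=o+t*d;print(n,q.round(4),'miss',np.linalg.norm(q[:2]-s['position'][:2]))
print(tri(ray('scene',(390,137)),ray('side',(217,183))))
print('cap now',plane('wrist',(327,300),.105,s),s['position'],s['contact_force'])
c=cv2.imread('pics/w2.png')
R0=np.array(C['wrist']['tool_from_camera']);K=np.array(C['wrist']['camera_matrix'])
for p in ([0,.0,0],[0,.017,0],[0,.017,-.019],[.011,.017,-.01],[-.011,.017,0],[0.021,0,.03],[-.021,0,-.03],[0,.021,-.03]):
  q=R0[:3,:3].T@(np.array(p)-R0[:3,3]);q=K@q;print(p,(q[:2]/q[2]).round())
"
```

```text
scene [0.4505 0.2643 0.1165] miss 0.003082253383023297
side [0.4605 0.254  0.1124] miss 0.01472295371545221
(array([0.45776959, 0.25279422, 0.12101258]), [np.float64(0.004756495890282561), np.float64(0.004756495890282685)])
cap now [0.44611347 0.26495853 0.105     ] [0.44828892 0.26219994 0.07527381] [ 0.43233882  0.12814244 -0.13025962]
[0, 0.0, 0] [322. 279.]
[0, 0.017, 0] [354. 279.]
[0, 0.017, -0.019] [358. 295.]
[0.011, 0.017, -0.01] [357. 267.]
[-0.011, 0.017, 0] [354. 297.]
[0.021, 0, 0.03] [323. 225.]
[-0.021, 0, -0.03] [322. 346.]
[0, 0.021, -0.03] [368. 306.]
```

The camera evidence is consistent: the real fingertips are about 37 mm short of the reported TCP, and the cap lies just beneath them. I open, go 33 mm lower and close again.

>>> apply_moves(rotation=[[0,0,0],[0,0,0],[0,0,0],[0,0,0],[0,0,0],[0,0,0],[0,0,0],[0,0,0],[0,0,0],[0,0,0],[0,0,0],[0,0,0],[0,0,0]], translation=[[1,2,-10],[1,2,-10],[1,2,-10],[1,2,-10],[1,2,5],[1,2,15],[1,2,25],[1,2,33],[1,2,33],[1,2,33],[1,2,33],[1,2,33],[1,2,33]], fingers=[75,75,75,75,75,75,75,75,75,55,36,34,34], squeeze=40)

```text
time_s: 5.1
position: [0.4482, 0.2645, 0.0429]
eef_rot: [0.114, 0.994, 0.0, 0.0]
contact_force: [-0.3, -1.5, 6.4]
grip_width: 0.0406
finger_force: 40.3
```

```bash
python3 -c "
from h import *
s=robot.read_state();print(s['finger_force'],s['grip_width'],s['contact_force'])
a=robot.read_camera('scene')[:,:,::-1][70:270,260:500];b=robot.read_camera('side')[:,:,::-1][100:300,130:370]
cv2.imwrite('pics/c3.png',np.hstack([cv2.resize(x,(400,333)) for x in(a,b)]))"
```

```text
40.29871165752411 0.04056918470894493 [-0.31766913 -1.52536998  6.3828331 ]
```

Gripped at 40 N. Now the tray pose, from the white block tops in the first scene and side pictures.

Run:
```python
from h import *
for n,(sx,sy),bx in (('scene',(321,283),(250,225,440,335)),('side',(320,205),(275,170,395,280))):
    im=cv2.imread(f'pics/{n}0.png')
    hsv=cv2.cvtColor(im,cv2.COLOR_BGR2HSV);lab=cv2.cvtColor(im,cv2.COLOR_BGR2LAB)
    print(n,'white',lab[sy,sx],'bench',lab[sy-45,sx-60])
    ref=lab[sy-3:sy+4,sx-3:sx+4].reshape(-1,3).max(0).astype(int)
    m=np.zeros(im.shape[:2],np.uint8);a,b,c,d=bx
    m[b:d,a:c]=((lab[b:d,a:c,2].astype(int)<131)&(lab[b:d,a:c,0]>128))*255
    m=cv2.morphologyEx(m,cv2.MORPH_OPEN,np.ones((3,3),np.uint8))
    m=cv2.morphologyEx(m,cv2.MORPH_CLOSE,np.ones((5,5),np.uint8))
    cs,_=cv2.findContours(m,cv2.RETR_EXTERNAL,cv2.CHAIN_APPROX_NONE);k=max(cs,key=cv2.contourArea)
    w=np.array([plane(n,p,.035)[:2] for p in k[:,0].astype(float)],np.float32)
    r=cv2.minAreaRect(w*1000);print(r,cv2.contourArea(k))
    cv2.drawContours(im,[k],-1,(0,0,255),1);cv2.imwrite(f'pics/t_{n}.png',cv2.resize(im[b:d,a:c],None,fx=3,fy=3))
```

```text
scene white [157 124 131] bench [162 127 134]
((631.7726440429688, 1.0340385437011719), (62.12251663208008, 66.98944091796875), 66.78787231445312) 550.0
side white [169 126 131] bench [163 127 135]Traceback (most recent call last):
  File "<stdin>", line 11, in <module>
ValueError: max() iterable argument is empty
```

>>> apply_moves(rotation=[[0,0,0],[0,0,0],[0,0,0],[0,0,0],[0,0,0]], translation=[[0,0,-10],[0,0,-50],[0,0,-100],[0,0,-150],[0,0,-150]], fingers=[34,34,34,34,34])

```text
time_s: 5.82
position: [0.4498, 0.2658, 0.1966]
eef_rot: [0.114, 0.994, 0.003, 0.003]
contact_force: [0.8, -0.1, -1.9]
grip_width: 0.0408
finger_force: 41.1
```

Run:
```python
from h import *
out=[]
for n,bx in (('scene',(245,220,440,335)),('side',(270,170,395,280))):
    im=cv2.imread(f'pics/{n}0.png');lab=cv2.cvtColor(cv2.GaussianBlur(im,(0,0),1).astype(np.float32)/255,cv2.COLOR_BGR2LAB)
    a,b,c,d=bx;L=lab[b:d,a:c]
    s=L[:,:,1]+L[:,:,2]
    print(n,np.percentile(s,[5,25,50,75,95]).round(1))
    m0=((s<2.5)&(L[:,:,0]>52)).astype(np.uint8)*255
    m=cv2.morphologyEx(m0,cv2.MORPH_OPEN,np.ones((3,3),np.uint8))
    m=cv2.morphologyEx(m,cv2.MORPH_CLOSE,np.ones((5,5),np.uint8))
    cs,_=cv2.findContours(m,cv2.RETR_EXTERNAL,cv2.CHAIN_APPROX_NONE);k=max(cs,key=cv2.contourArea)
    w=np.array([plane(n,p+[a,b],.035)[:2] for p in k[:,0].astype(float)],np.float32)
    print(cv2.minAreaRect(w*1000),cv2.contourArea(k))
    v=im[b:d,a:c].copy();cv2.drawContours(v,[k],-1,(0,0,255),1);out.append(cv2.resize(v,(390,300)))
cv2.imwrite('pics/t.png',np.hstack(out))
```

```text
scene [-8.  -0.6  2.1  4.7  5.2]
((617.7559204101562, 11.79351806640625), (299.6969909667969, 100.31304931640625), 76.60043334960938) 7162.0
side [-4.8  1.   5.6  6.1  6.6]
((614.3348999023438, 10.473342895507812), (296.42138671875, 98.89826965332031), 76.83211517333984) 3083.0
```

View pics/t.png

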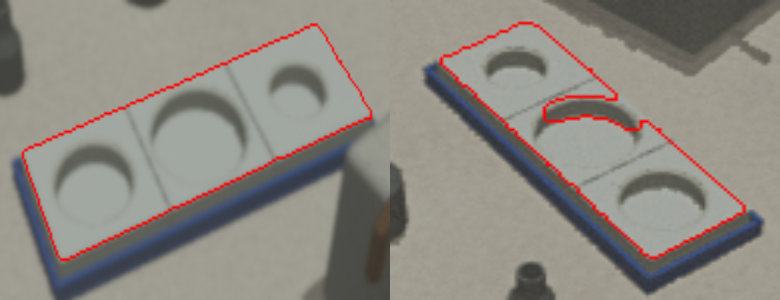

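The contours fit the block tops well: tray centre (0.616, 0.011), yaw 76.7°. That puts the pockets at small (0.639, 0.108), large (0.616, 0.011) and medium (0.593, −0.086).

```bash
python3 -c "
from h import *
delta([.595,-.086,.193],76.8)"
```

```text
trans [-220.9 -309.9    2.8] rot [0.006 0.005 0.003] q7 0.76
```

>>> apply_moves(rotation=[[0,0,0],[0,0,0],[0,0,0],[0,0,0],[0,0,0],[0,0,0],[0,0,0],[0,0,0],[0,0,0],[0,0,0],[0,0,0],[0,0,0],[0,0,0],[0,0,0],[0,0,0]], translation=[[-9,-12,0],[-26,-37,0],[-48,-68,0],[-70,-99,0],[-93,-130,0],[-115,-161,0],[-137,-192,0],[-159,-223,0],[-181,-254,0],[-203,-285,0],[-215,-302,0],[-221,-310,0],[-221,-310,0],[-221,-310,0],[-221,-310,0]], fingers=[34,34,34,34,34,34,34,34,34,34,34,34,34,34,34])

```text
time_s: 7.7
position: [0.5929, -0.0864, 0.1922]
eef_rot: [0.113, 0.994, 0.0, -0.0]
contact_force: [-0.2, -0.0, -1.9]
grip_width: 0.0404
finger_force: 41.0
```

```bash
python3 -c "
from h import *
s=robot.read_state();print(s['position'],s['finger_force'])
delta([.595,-.086,.055],76.8)
s,im=blobs('w3',0)"
```

```text
[ 0.59287616 -0.08635301  0.19223431] 40.995529890060425
trans [ -2.    0.8 137.2] rot [ 0.    -0.     0.004] q7 1.54
pos [ 0.5929 -0.0864  0.1922]
```

View pics/w3.png

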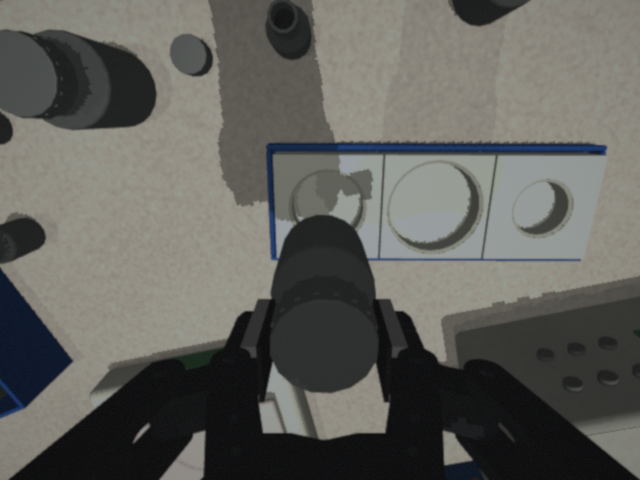

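The held bottle hangs upright. The medium pocket hole is centred near (328,203), and the cap top near (325,340).

```bash
python3 -c "
from h import *
s=robot.read_state()
print('pocket', plane('wrist',(328,203),.035,s), 'cap',plane('wrist',(325,340),.2543,s))
print('large',plane('wrist',(436,206),.035,s))
for uv in ((273,153),(598,153),(582,259),(273,259)):print(plane('wrist',uv,.035,s)[:2].round(4))
"
```

```text
pocket [ 0.58803735 -0.0806857   0.035     ] cap [ 0.590481   -0.08473169  0.2543    ]
large [0.61314701 0.01619404 0.035     ]
[ 0.5331 -0.1183]
[0.5974 0.1624]
[0.6971 0.1473]
[ 0.6301 -0.1449]
```

>>> apply_moves(rotation=[[0,0,0],[0,0,0],[0,0,0],[0,0,0],[0,0,0],[0,0,0],[0,0,0],[0,0,0],[0,0,0],[0,0,0],[0,0,0]], translation=[[-2,0,10],[-2,0,40],[-2,0,70],[-2,0,95],[-2,0,110],[-2,0,120],[-2,0,127],[-2,0,132],[-2,0,136],[-2,0,136],[-2,0,136]], fingers=[34,34,34,34,34,34,34,34,34,34,34])

```text
time_s: 9.12
position: [0.5952, -0.088, 0.0566]
eef_rot: [0.114, 0.994, 0.0, 0.0]
contact_force: [-0.1, 0.0, -1.7]
grip_width: 0.0406
finger_force: 41.0
```

>>> apply_moves(rotation=[[0,0,0],[0,0,0],[0,0,0],[0,0,0]], translation=[[0,0,1.5],[0,0,2.5],[0,0,3],[0,0,3]], fingers=[34,34,34,34])

```text
time_s: 9.62
position: [0.5954, -0.0881, 0.0539]
eef_rot: [0.114, 0.994, 0.0, 0.0]
contact_force: [-1.1, -1.0, 4.9]
grip_width: 0.0407
finger_force: 41.6
```

Contact with the pocket floor. I release, lift straight up, and work out the approach to the large bottle.

>>> apply_moves(rotation=[[0,0,0],[0,0,0],[0,0,0],[0,0,0],[0,0,0],[0,0,0],[0,0,0],[0,0,0],[0,0,0]], translation=[[0,0,0],[0,0,0],[0,0,0],[0,0,-20],[0,0,-60],[0,0,-110],[0,0,-160],[0,0,-210],[0,0,-210]], fingers=[45,60,75,80,80,80,80,80,80])

```text
time_s: 10.75
position: [0.5972, -0.0885, 0.2677]
eef_rot: [0.114, 0.993, 0.0, 0.004]
contact_force: [0.9, 0.4, -1.5]
grip_width: 0.0798
finger_force: 0.0
```

```bash
python3 -c "
from h import *
delta([.446,-.250,.26],76.8)
s,im=blobs('w4',0)"
```

```text
trans [ 110.8 -191.5    6.6] rot [0.002 0.007 0.002] q7 1.52
pos [ 0.5972 -0.0885  0.2677]
```

View pics/w4.png

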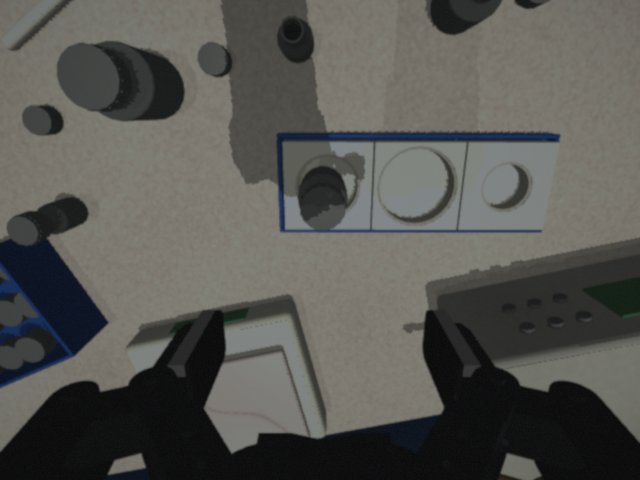

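The medium bottle stands upright in its pocket at (323,195). The large cap is at (89,77) and the small cap at (25,228). Moving over the large bottle.

>>> apply_moves(rotation=[[0,0,0],[0,0,0],[0,0,0],[0,0,0],[0,0,0],[0,0,0],[0,0,0],[0,0,0],[0,0,0]], translation=[[16,-27,5],[44,-76,5],[72,-124,5],[94,-164,5],[108,-187,5],[111,-192,5],[111,-192,5],[111,-192,5],[111,-192,5]], fingers=[80,80,80,80,80,80,80,80,80])

```text
time_s: 11.92
position: [0.4442, -0.249, 0.258]
eef_rot: [0.113, 0.994, 0.0, -0.0]
contact_force: [0.5, 0.2, -0.7]
grip_width: 0.0797
finger_force: 0.0
```

```bash
python3 -c "
from h import *
s,im=blobs('w5',0)
R0=np.array(C['wrist']['tool_from_camera']);K=np.array(C['wrist']['camera_matrix'])
Rm=R.from_quat(s['eef_rot']).as_matrix()
q=R0[:3,:3].T@(Rm.T@(np.array([.446,-.25,.125])-s['position'])-R0[:3,3]);u=K@q;print(u[:2]/u[2],'r',374.5*.025/q[2])
delta([.446,-.250,.063],76.8)
cv2.imwrite('pics/w5c.png',im[120:300,220:430][:,:, :].repeat(3,0).repeat(3,1))"
```

```text
pos [ 0.4442 -0.249   0.258 ]
[322.40095677 218.31720907] r 28.76585021861043
trans [ -2.1  -0.4 195. ] rot [ 0.    -0.     0.004] q7 1.85
```

View pics/w5c.png

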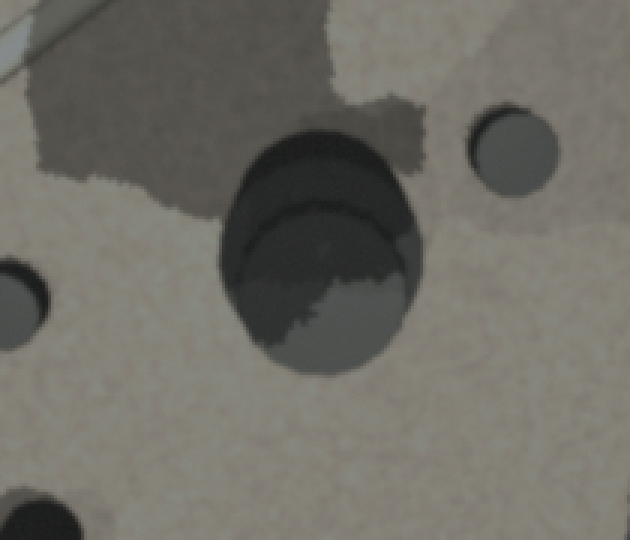

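The large cap spans crop columns 240–407 and rows 203–375, so its centre is at image (327.8,216.3).

```bash
python3 -c "
from h import *
s=robot.read_state();p=plane('wrist',(327.8,216.3),.125,s);print(p)
delta([p[0],p[1],.063],76.8)"
```

```text
[ 0.44520726 -0.24521103  0.125     ]
trans [ -0.3   4.1 195. ] rot [ 0.    -0.     0.004] q7 1.85
```

>>> apply_moves(rotation=[[0,0,0],[0,0,0],[0,0,0],[0,0,0],[0,0,0],[0,0,0],[0,0,0],[0,0,0],[0,0,0],[0,0,0],[0,0,0],[0,0,0],[0,0,0],[0,0,0]], translation=[[0,4,20],[0,4,70],[0,4,120],[0,4,150],[0,4,170],[0,4,185],[0,4,195],[0,4,195],[0,4,195],[0,4,195],[0,4,195],[0,4,195],[0,4,195],[0,4,195]], fingers=[85,85,85,85,85,85,85,85,70,55,42,42,42,42], squeeze=50)

```text
time_s: 13.72
position: [0.4449, -0.2462, 0.0643]
eef_rot: [0.114, 0.994, 0.0, 0.001]
contact_force: [-1.7, -0.1, 7.9]
grip_width: 0.0482
finger_force: 51.0
```

>>> apply_moves(rotation=[[0,0,0],[0,0,0],[0,0,0],[0,0,0],[0,0,0],[0,0,0],[0,0,0]], translation=[[0,0,0],[0,0,-10],[0,0,-50],[0,0,-100],[0,0,-150],[0,0,-150],[0,0,-150]], fingers=[42,42,42,42,42,42,42])

```text
time_s: 14.6
position: [0.4438, -0.2455, 0.2127]
eef_rot: [0.114, 0.994, 0.0, -0.0]
contact_force: [-0.9, -0.1, -3.5]
grip_width: 0.0482
finger_force: 53.1
```

```bash
python3 -c "
from h import *
delta([.616,.011,.214],76.8)
s,im=blobs('w6',0);m=im.max(2)
for r in (330,345,360):print(r,[ (int(x)) for x in np.where(np.abs(np.diff(m[r].astype(int)))>12)[0]])"
```

```text
trans [-109.9  288.8   -1.3] rot [ 0.001 -0.001  0.003] q7 1.86
pos [ 0.4438 -0.2455  0.2127]
330 [22, 23, 24, 51, 52, 53, 54, 172, 173, 180, 181, 182, 197, 198, 199, 234, 249, 261, 397, 412, 425, 426, 427, 433, 434, 435, 441, 442, 445, 446, 452, 453, 454, 481, 482, 483, 484, 548, 549, 550, 551, 564, 565, 566, 608, 609, 632, 633, 635, 636]
345 [25, 26, 34, 35, 36, 138, 139, 228, 243, 244, 259, 387, 403, 419, 432, 433, 434, 435, 495, 496, 497, 498, 502, 516, 517, 559, 560, 561]
360 [101, 185, 196, 197, 198, 261, 385, 448, 449, 450, 451, 510, 511, 512, 514, 555, 556, 557]
```

>>> apply_moves(rotation=[[0,0,0],[0,0,0],[0,0,0],[0,0,0],[0,0,0],[0,0,0],[0,0,0],[0,0,0],[0,0,0],[0,0,0],[0,0,0],[0,0,0],[0,0,0]], translation=[[-8,20,0],[-19,50,0],[-31,82,0],[-44,115,0],[-56,148,0],[-69,181,0],[-81,214,0],[-94,247,0],[-104,272,0],[-110,289,0],[-110,289,0],[-110,289,0],[-110,289,0]], fingers=[42,42,42,42,42,42,42,42,42,42,42,42,42])

```text
time_s: 16.27
position: [0.6164, 0.0091, 0.2136]
eef_rot: [0.115, 0.993, -0.0, 0.0]
contact_force: [-0.3, 0.4, -2.9]
grip_width: 0.0479
finger_force: 52.9
```

```bash
python3 -c "
from h import *
delta([.616,.011,.0765],76.8)
s,im=blobs('w7',0)"
```

```text
trans [  0.8   1.8 137.1] rot [-0.     0.     0.001] q7 1.37
pos [0.6164 0.0091 0.2136]
```

View pics/w7.png

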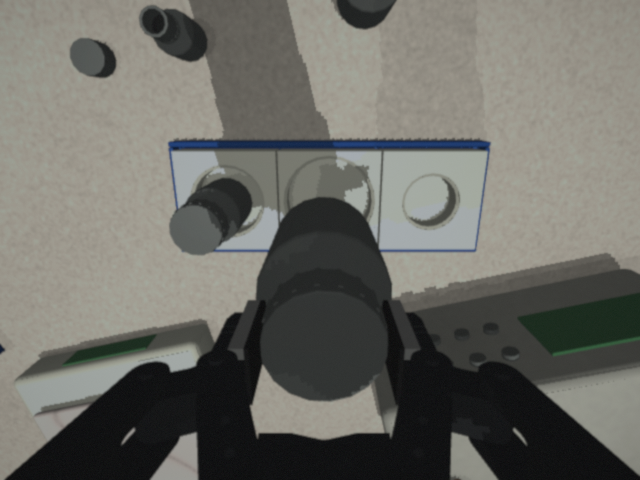

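The large bottle is held upright with its cap centre near (324,335). The large pocket hole shows behind it near (330,200), and the medium bottle still stands.

```bash
python3 -c "
from h import *
s=robot.read_state()
print('cap',plane('wrist',(324,335),.2136+.0607,s))
c=np.mean([plane('wrist',uv,.035,s)[:2] for uv in ((171,150),(488,150),(476,250),(180,250))],0);print('tray',c)
print('tray seams',plane('wrist',(277,200),.035,s),plane('wrist',(381,200),.035,s))
print('small',plane('wrist',(431,200),.035,s))
"
```

```text
cap [0.61265275 0.01115901 0.2743    ]
tray [0.61559788 0.01512751]
tray seams [ 0.60207653 -0.03367746  0.035     ] [0.62512465 0.0655257  0.035     ]
small [0.63620076 0.1131992  0.035     ]
```

>>> apply_moves(rotation=[[0,0,0],[0,0,0],[0,0,0],[0,0,0],[0,0,0],[0,0,0],[0,0,0],[0,0,0],[0,0,0],[0,0,0],[0,0,0]], translation=[[-2,4,10],[-2,4,40],[-2,4,70],[-2,4,95],[-2,4,110],[-2,4,120],[-2,4,127],[-2,4,132],[-2,4,135],[-2,4,136],[-2,4,136]], fingers=[42,42,42,42,42,42,42,42,42,42,42])

```text
time_s: 17.7
position: [0.6198, 0.0141, 0.0775]
eef_rot: [0.114, 0.994, 0.0, 0.0]
contact_force: [-0.1, -0.2, -3.6]
grip_width: 0.048
finger_force: 52.9
```

>>> apply_moves(rotation=[[0,0,0],[0,0,0],[0,0,0]], translation=[[0,0,1],[0,0,2],[0,0,2]], fingers=[42,42,42])

```text
time_s: 18.08
position: [0.6198, 0.0141, 0.0754]
eef_rot: [0.114, 0.994, 0.0, 0.0]
contact_force: [-0.2, -0.4, -2.2]
grip_width: 0.0483
finger_force: 53.2
```

>>> apply_moves(rotation=[[0,0,0],[0,0,0],[0,0,0],[0,0,0],[0,0,0],[0,0,0],[0,0,0],[0,0,0],[0,0,0],[0,0,0],[0,0,0]], translation=[[0,0,1],[0,0,1],[0,0,1],[0,0,1],[0,0,1],[0,0,-20],[0,0,-60],[0,0,-110],[0,0,-160],[0,0,-190],[0,0,-190]], fingers=[42,42,55,70,78,78,78,78,78,78,78])

```text
time_s: 19.45
position: [0.6211, 0.014, 0.2681]
eef_rot: [0.114, 0.994, 0.001, 0.002]
contact_force: [0.3, 0.5, -0.7]
grip_width: 0.0781
finger_force: 0.0
```

```bash
python3 -c "
from h import *
delta([.556,-.397,.26],76.8)
s,im=blobs('w8',0)"
```

```text
trans [ -29.4 -415.     7.5] rot [0.002 0.005 0.002] q7 1.35
pos [0.6211 0.014  0.2681]
```

>>> apply_moves(rotation=[[0,0,0],[0,0,0],[0,0,0],[0,0,0],[0,0,0],[0,0,0],[0,0,0],[0,0,0],[0,0,0],[0,0,0],[0,0,0],[0,0,0]], translation=[[-2,-25,5],[-6,-75,5],[-9,-125,5],[-12,-175,5],[-16,-225,5],[-20,-275,5],[-23,-325,5],[-26,-375,5],[-29,-405,5],[-29,-415,5],[-29,-415,5],[-29,-415,5]], fingers=[78,78,78,78,78,78,78,78,78,78,78,78])

```text
time_s: 21.0
position: [0.5551, -0.3947, 0.2599]
eef_rot: [0.113, 0.994, 0.001, -0.0]
contact_force: [0.2, 0.7, 0.7]
grip_width: 0.078
finger_force: 0.0
```

```bash
python3 -c "
from h import *
s,im=blobs('w9',0)"
```

```text
pos [ 0.5551 -0.3947  0.2599]
```

View pics/w9.png

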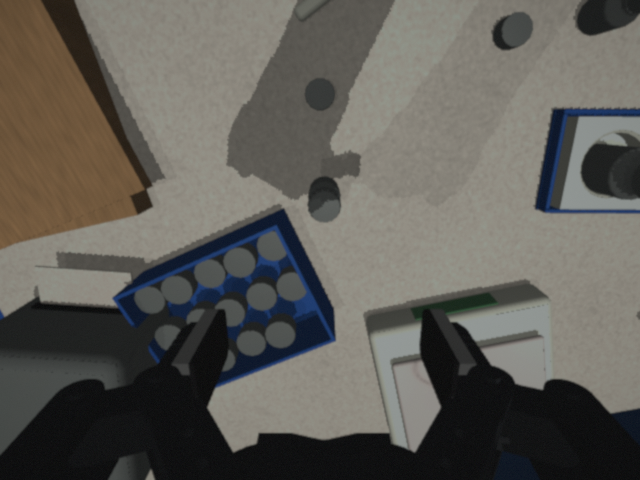

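The small cap is at (324,205), but the blue box corner at (280,212) is in the way of the left finger. I turn the gripper 45° so that the fingers pass clear of the box.

```bash
python3 -c "
from h import *
s=robot.read_state();im=cv2.imread('pics/w9.png');g=im.max(2)
for r in (205,210,215):
  print(r,(g[r,285:365]).tolist()[15:65])
print(g[190:235,324].tolist())
p=plane('wrist',(324,205),.085,s);print(p,s['joint_pos'][6])
delta([p[0],p[1],.023],31)
print('tri .556 -.3974')"
```

```text
205 [147, 148, 147, 147, 145, 143, 136, 106, 69, 56, 56, 57, 58, 56, 57, 57, 57, 56, 55, 56, 56, 63, 76, 87, 91, 93, 94, 94, 92, 92, 93, 94, 95, 93, 93, 91, 93, 93, 90, 80, 84, 124, 144, 147, 147, 147, 147, 147, 147, 149]
210 [141, 142, 141, 141, 142, 145, 144, 130, 91, 64, 58, 57, 56, 60, 68, 74, 82, 87, 89, 91, 93, 91, 93, 91, 92, 93, 93, 92, 92, 92, 91, 91, 91, 93, 93, 93, 93, 92, 89, 90, 121, 140, 147, 147, 146, 146, 148, 147, 147, 148]
215 [137, 138, 143, 144, 144, 141, 141, 142, 144, 140, 117, 89, 83, 87, 90, 90, 91, 90, 90, 91, 90, 92, 91, 91, 90, 91, 91, 91, 90, 91, 91, 91, 92, 91, 90, 91, 93, 108, 130, 143, 148, 147, 148, 147, 148, 148, 147, 148, 147, 147]
[37, 45, 48, 49, 49, 49, 50, 50, 48, 50, 53, 60, 72, 83, 89, 91, 93, 92, 94, 93, 92, 91, 93, 92, 91, 90, 91, 91, 90, 90, 90, 96, 117, 141, 147, 147, 147, 144, 143, 142, 144, 145, 144, 146, 145]
[ 0.55517935 -0.39369246  0.085     ] 2.066093750963191
trans [2.000e-01 8.000e-01 2.371e+02] rot [ 0.001 -0.     0.804] q7 2.07
tri .556 -.3974
```

>>> apply_moves(rotation=[[0,0,0.16],[0,0,0.32],[0,0,0.48],[0,0,0.64],[0,0,0.8],[0,0,0.8],[0,0,0.8],[0,0,0.8],[0,0,0.8],[0,0,0.8]], translation=[[0,1,20],[0,1,40],[0,1,70],[0,1,90],[0,1,110],[0,1,120],[0,1,130],[0,1,130],[0,1,130],[0,1,130]], fingers=[65,65,65,65,65,65,65,65,65,65])

```text
time_s: 22.3
position: [0.5547, -0.3961, 0.131]
eef_rot: [0.491, 0.871, 0.0, 0.001]
contact_force: [-0.1, 0.0, 0.3]
grip_width: 0.0649
finger_force: 0.0
```

```bash
python3 -c "
from h import *
s,im=blobs('w10',0)
delta([.5552,-.3937,.023],31)"
```

```text
pos [ 0.5547 -0.3961  0.131 ]
trans [  1.8   1.6 107.9] rot [0.001 0.001 0.002] q7 1.4
```

View pics/w10.png

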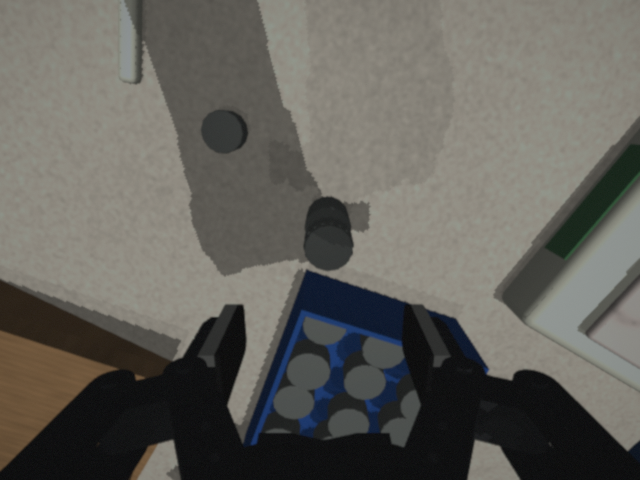

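The small cap is at (328,245). The nearest box corner runs from its foot at (305,270) up to its rim at (303,312).

```bash
python3 -c "
from h import *
s=robot.read_state();p=plane('wrist',(328,245.5),.085,s);print('cap',p)
b=plane('wrist',(305,270),0,s)
o,d=ray('wrist',(303,312),s);h=d[:2];t=((b[:2]-o[:2])@h)/(h@h);q=o+t*d;print('corner',b,q)
Rm=R.from_quat(s['eef_rot']);print('corner rel cap in tool',Rm.inv().apply(b-p)*1000)
for uv in ((485,370),(245,440)): print('other rim rel cap tool',Rm.inv().apply(plane('wrist',uv,q[2],s)-p)*1000)
delta([p[0],p[1],.023],31)"
```

```text
cap [ 0.55555213 -0.39195671  0.085     ]
corner [ 5.65990776e-01 -4.47338035e-01  5.55111512e-17] [ 0.56804155 -0.4463934   0.07628367]
corner rel cap in tool [-52.74206875 -19.73480393  85.02863042]
other rim rel cap tool [-101.90694765  118.63591399    8.85925379]
other rim rel cap tool [-169.62546112  -66.31050109    8.80670667]
trans [  3.1   2.8 107.9] rot [0.001 0.001 0.002] q7 1.4
```

>>> apply_moves(rotation=[[0,0,0],[0,0,0],[0,0,0],[0,0,0],[0,0,0],[0,0,0],[0,0,0],[0,0,0],[0,0,0],[0,0,0],[0,0,0],[0,0,0]], translation=[[3,2,20],[3,2,50],[3,2,75],[3,2,90],[3,2,102],[3,2,108],[3,2,108],[3,2,108],[3,2,108],[3,2,108],[3,2,108],[3,2,108]], fingers=[65,65,65,65,65,65,65,50,35,24,24,24], squeeze=40)

```text
time_s: 23.85
position: [0.5551, -0.3925, 0.023]
eef_rot: [0.492, 0.871, 0.0, 0.001]
contact_force: [-0.3, 1.1, 5.8]
grip_width: 0.0308
finger_force: 39.4
```

>>> apply_moves(rotation=[[0,0,0],[0,0,0],[0,0,0],[0,0,0],[0,0,0],[0,0,0],[0,0,0],[0,0,0]], translation=[[0,0,0],[0,0,-10],[0,0,-40],[0,0,-80],[0,0,-120],[0,0,-165],[0,0,-165],[0,0,-165]], fingers=[24,24,24,24,24,24,24,24])

```text
time_s: 24.85
position: [0.5543, -0.3917, 0.1869]
eef_rot: [0.492, 0.871, 0.0, -0.0]
contact_force: [-0.2, -0.4, -1.4]
grip_width: 0.0307
finger_force: 39.6
```

```bash
python3 -c "
from h import *
delta([.639,.110,.188],31)"
```

```text
trans [385.8 331.8  -0.8] rot [-0.    -0.001  0.002] q7 1.37
```

>>> apply_moves(rotation=[[0,0,0],[0,0,0],[0,0,0],[0,0,0],[0,0,0],[0,0,0],[0,0,0],[0,0,0],[0,0,0],[0,0,0],[0,0,0],[0,0,0],[0,0,0],[0,0,0],[0,0,0],[0,0,0],[0,0,0]], translation=[[15,13,-15],[45,39,-15],[78,67,-15],[110,95,-15],[143,123,-15],[176,151,-15],[209,180,-15],[242,208,-15],[274,236,-15],[307,264,-15],[340,292,-15],[366,315,-15],[380,327,-15],[386,332,-15],[386,332,-15],[386,332,-15],[386,332,-15]], fingers=[24,24,24,24,24,24,24,24,24,24,24,24,24,24,24,24,24])

```text
time_s: 26.98
position: [0.6395, 0.1085, 0.2025]
eef_rot: [0.492, 0.87, 0.0, 0.0]
contact_force: [-1.3, -1.2, -0.5]
grip_width: 0.0306
finger_force: 39.7
```

```bash
python3 -c "
from h import *
delta([.639,.1105,.036],31)
s,im=blobs('w11',0)
m=im.max(2)"
```

```text
trans [  2.    0.6 166.5] rot [0. 0. 0.] q7 0.53
pos [0.6395 0.1085 0.2025]
```

View pics/w11.png

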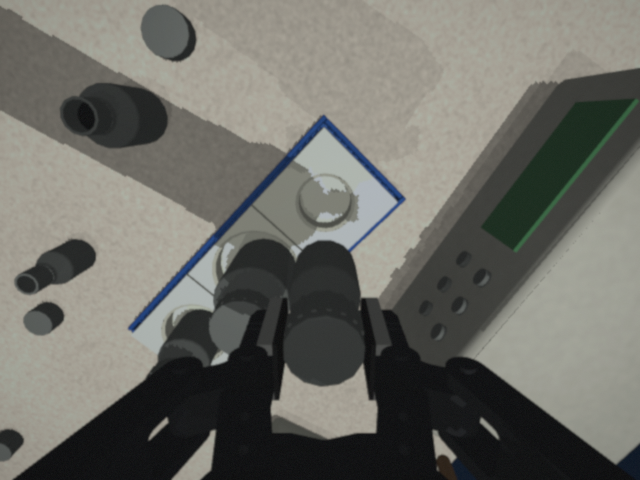

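The small bottle hangs over its pocket, whose hole is centred near (326,201), with the cap centre near (324,345). I check the clearance to the grey instrument on the right before descending.

```bash
python3 -c "
from h import *
s=robot.read_state();Rm=R.from_quat(s['eef_rot'])
print('hole',plane('wrist',(326,201),.035,s),'cap',plane('wrist',(324,345),.2025+.062,s))
a=plane('side',(292,133),0);b=plane('side',(372,188),0);print(a,b)
P=np.array([.639,.11,0])
for q in (a,b):print(Rm.inv().apply(q-P)*1000)
n=np.cross((b-a)/np.linalg.norm(b-a),P-a);print('dist to instrument face',n)
cs=[plane('wrist',uv,.022,s)[:2] for uv in ((324,117),(404,198))];print('end corners',cs,np.linalg.norm(cs[0]-cs[1]))
"
```

```text
hole [0.63828691 0.11495178 0.035     ] cap [0.63923462 0.10983435 0.2645    ]
[0.8144691  0.34085316 0.        ] [0.79082548 0.0204095  0.        ]
[1.07370538e+02 2.69358778e+02 4.82201360e-02]
[-1.55032334e+02  8.39190483e+01  4.05328872e-02]
dist to instrument face [ 0.          0.         -0.15800631]
end corners [array([0.59752375, 0.17883528]), array([0.70388269, 0.154733  ])] 0.10905568569251813
```

>>> apply_moves(rotation=[[0,0,0],[0,0,0],[0,0,0],[0,0,0],[0,0,0],[0,0,0],[0,0,0],[0,0,0],[0,0,0],[0,0,0],[0,0,0],[0,0,0],[0,0,0]], translation=[[2,0,10],[2,0,40],[2,0,75],[2,0,105],[2,0,130],[2,0,145],[2,0,155],[2,0,160],[2,0,164],[2,0,166],[2,0,167],[2,0,168],[2,0,168]], fingers=[24,24,24,24,24,24,24,24,24,24,24,24,24])

```text
time_s: 28.65
position: [0.6384, 0.1116, 0.0344]
eef_rot: [0.492, 0.871, 0.0, 0.0]
contact_force: [-0.0, -0.8, 0.1]
grip_width: 0.0307
finger_force: 39.7
```

>>> apply_moves(rotation=[[0,0,0],[0,0,0],[0,0,0],[0,0,0],[0,0,0],[0,0,0],[0,0,0],[0,0,0],[0,0,0],[0,0,0],[0,0,0],[0,0,0]], translation=[[0,0,0.5],[0,0,0.5],[0,0,0.5],[0,0,0.5],[0,0,-5],[0,0,-30],[0,0,-70],[0,0,-120],[0,0,-180],[0,0,-220],[0,0,-220],[0,0,-220]], fingers=[24,38,50,58,58,58,58,58,58,58,58,58])

```text
time_s: 30.15
position: [0.6379, 0.1116, 0.2539]
eef_rot: [0.492, 0.871, -0.0, -0.0]
contact_force: [-0.4, 0.4, -0.6]
grip_width: 0.0578
finger_force: 0.0
```

Run:
```python
from h import *
a=robot.read_camera('scene')[:,:,::-1].copy();b=robot.read_camera('side')[:,:,::-1].copy()
cv2.imwrite('pics/fs.png',a);cv2.imwrite('pics/fd.png',b)
cv2.imwrite('pics/f.png',np.hstack([cv2.resize(a[130:350,230:500],(400,326)),cv2.resize(b[120:310,190:420],(400,326))]))
# open bottles moved?
for n,im,bs in (('scene',a,[(303,170,334,226),(235,214,260,260)]),('side',b,[(250,218,278,262),(306,262,325,298)])):
    o=cv2.imread(f'pics/{n}0.png')
    for x0,y0,x1,y1 in bs:
        f=lambda q:np.argwhere(q[y0:y1,x0:x1].max(2)<112).mean(0)
        print(n,(f(im)-f(o)).round(2))
```

```text
scene [ 1.22 -0.26]
scene [ 0.06 -0.04]
side [-0.05  0.11]
side [0.1  0.04]
```

View pics/f.png

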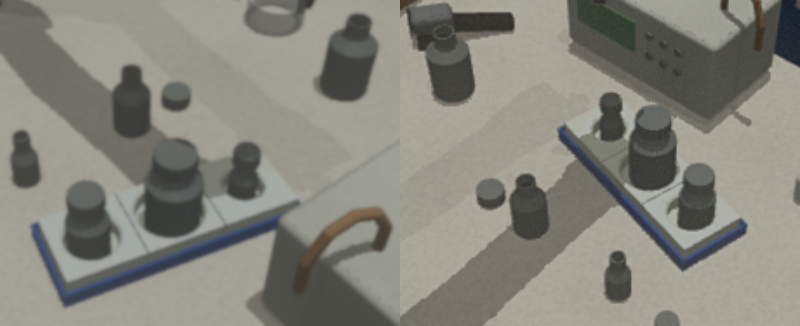

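All three capped bottles stand upright in their pockets, at crop positions (88,220), (173,190) and (245,170) in the scene half. The open bottles have not moved. I hand the job in.

```bash
python3 -c "
from workcell import robot
print(robot.close_job())"
```

```text
the job is handed in; nothing more can be done
None
```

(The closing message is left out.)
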